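Push the counter hatch's sash up to the marker clip

TASK

Open the window of the sales counter's hatch for passing goods through: with shut fingers beneath the lip at the foot of the sash, gently push it up until the lip is level with the brass marker clip on the right-hand post, then take the hand away; the counterweights hold the sash there. Only push up from beneath: do not pinch the lip or push on its top, do not shift the marker clip, and leave the crockery, glass and parcel around it standing where they are.

Things in the scene. Friction and masses are not known exactly. Their poses are not given: they have to be found in the camera images.
- hatch: Fixed light-wood frame on the counter: two posts 60 x 50 mm (centres 175 mm either side of the middle), cross-bar on top, 590 mm high, open below and above the sash. Origin on the counter midway between the posts; x level, through the hatch away from the robot; y left seen from the robot; z up. Posts' front faces at x = -30 mm, their feet reach x = -50 mm.
- sash (a joint): Rise of the sliding window (m): 0 shut, grows upward, stop at 0.35; starts ajar at 0.098 to 0.148. Glass in a wooden frame 296 mm wide, 170 mm high, 16 mm thick (x = -16 mm to 0 in the hatch's frame). Counterweighted: it stays where it is left and takes about 3 to 7 N to push up slowly.
- lip: Finger lip: level ledge 220 mm long (y), 14 mm thick with its brass strip, on the front of the sash's foot, moving with it. Origin at its centre: front edge 25 mm to -x, sash front 22 mm to +x, underside 7 mm below, top 7 mm above. Axes as the hatch. Behind it the sash's bottom rail goes down to 22 mm below the origin; under that is open. Origin starts 135 to 185 mm above the counter.
- lip_top: The brass cover strip that forms the top 5 mm of the lip (44 x 220 mm). Not to be pressed or pinched. Origin as lip.
- clip_mark (a point): Middle of the brass marker clip on the front of the right-hand post (-y): a bar 30 x 90 (y) x 14 mm high with a steel screw head, projecting 34 mm from the post and 15 to 20 mm past both its sides. The lip's middle is to be as high as this point (both 14 mm thick: tops level too). Held by friction, but can be shoved along the post. Axes as the hatch. 250 to 330 mm above the counter.
- goblet: Loose stemmed glass, 72 mm wide, 120 mm high, standing in front and to the left of the hatch. Origin under its foot. Leave alone.
- pot: Loose terracotta cup, 80 mm wide, 85 mm high, in front and to the right of the hatch. Origin under its foot. Leave alone.
- parcel: Loose cardboard box 120 x 160 x 70 mm high on the counter behind the hatch. Origin under its middle. Leave alone.
- plates: Loose stack of five plates 170 mm wide, 49 mm high, left of the hatch. Origin under its middle. Leave alone.
- candlestick: Loose brass candlestick, foot 90 mm wide, 150 mm high, right of the hatch. Origin under its foot. Leave alone.
- bowl: Loose white bowl 140 mm wide, 60 mm high, behind and left of the hatch. Origin under its middle. Leave alone.
- tumbler: Loose green glass 68 mm wide, 100 mm high, behind and right of the hatch. Origin under its middle. Leave alone.

How it is judged:
On the way, in this order (a step that is already met when the one before it is completed fails the run):
1. the robot's fingers or hand press against the lip while it is at least 20 mm short of the clip (contact force between any of the fingers, the arm and lip above 0.5 N and z of lip in the frame of clip_mark below -0.02 m), for 0.1 s.
2. the lip is level with the marker clip within 8 mm (z of lip in the frame of clip_mark between -0.008 and 0.008 m), for 0.2 s.
At the end, for the whole second after the job is handed in: The lip's middle is within 8 mm of the height of the marker clip's middle and at rest; the clip has moved less than 6 mm; all seven bystanders stand upright within 30 mm of where they were (all of step 2 and velocity of joint sash between -0.005 and 0.005 m/s and distance of clip_mark from where it was at the start of the episode below 0.006 m and angle between each of goblet, pot, parcel, plates, candlestick, bowl, tumbler's own z axis and vertical below 0.1 rad and distance of each of goblet, pot, parcel, plates, candlestick, bowl, tumbler from where it was at the start of the episode below 0.03 m); the robot touches nothing.
It fails at once if the lip is pinched or pressed from above (over 3 N on its brass top) (contact force between the fingers and lip_top above 3 N).
It fails at once if the marker clip is shifted by more than 6 mm (distance of clip_mark from where it was at the start of the episode above 0.006 m).
It fails at once if the sash is flung up faster than 0.4 m/s (velocity of joint sash above 0.4 m/s).
It fails at once if a bystander is knocked, lifted or carried more than 30 mm (distance of any of goblet, pot, parcel, plates, candlestick, bowl, tumbler from where it was at the start of the episode above 0.03 m).
It also fails if it takes over 45 s, if anything falls off the work surface, if the arm or the gripper's body presses on something with over 40 N, if the wrist force passes 120 N, or if a joint passes its speed limit or range.

ROBOT

A 7-joint arm with a two-finger parallel gripper is mounted at the origin on the work surface. World frame = base frame: x ahead of the robot, y to its left, z up, the work surface at z = 0. Lengths are in m, angles in rad, forces in N, time in s.
With the tool pointing down it reaches from about 0.425 to 0.95 m from the base axis. Payload 16.7 kg.
Tool frame: the origin (TCP) lies at the very end of the fingers, on their centre line; the grasp point (between the pads) lies 19 mm behind it; z points along the fingers, x is the direction in which the jaws open and shut, and the axes are right-handed (so a half turn about z gives the same grasp; the last joint's range is limited). The gripper opens to 94 mm and grips with 3 to 60 N. Pads are 16 mm wide; open, the fingers measure 119 mm over their backs; the gripper's body (75 mm by 177 mm) begins 78 mm behind the grasp point.
Start: joints at [1.123, 0.426, 0.074, 1.606, -0.034, 1.111, -0.067], TCP at [0.199, -0.645, 0.205] pointing down, gripper open.
Joint ranges: [-2.85, 2.85], [-0.5, 2.14], [-1.23, 1.37], [0.21, 2.46], [-1.02, 4.16], [0.16, 2.05], [-2.73, 2.73]. Speed limits (rad/s): [1.89, 1.89, 2.39, 2.39, 3.01, 3.01, 3.01].

INTERFACE

Orientations are given as a rotation vector (axis times angle).
In Python, from bench import env, camera, camera_info, boxes_of gives the robot as it stands.
- The arm moves only by the shell command python3 -m jog 'ROWS'. ROWS is JSON, a list of rows, each an object of numbers: "x", "y", "z": the shift along the tool's x, y, z in cm; "ax", "ay", "az": the turn, a rotation vector about the tool's x, y, z in rad; "jaw": the finger opening in cm, from 0 to 9.4. In form: [{"x": .., "y": .., "z": .., "ax": .., "ay": .., "az": .., "jaw": ..}, ...]. A call has 1 to 5 rows; each row shifts and turns the commanded pose from where the row before left it, along the tool's axes as they then stand; what a row does not reach is not made up. A row lasts 1/12 s, in which the tool goes at most 41.7 mm and 7.16 degrees, less where a joint would pass 70% of its speed; a pose out of reach is approached as far as the arm can. A call with a gripper value outside its range is refused whole. The fingers move at their own pace and stop on an object; the grip force is fixed at half the most. Time passes only in rows, so rows that do not move let the fingers close. It gives the time, the measured TCP pose, the force and the opening at its end, in the units of the state.
- env.sense(): the state, without advancing time (a new reading comes with each control period).
- camera(name): name is "scene" or "top"; returns (picture, depth): 480x640x3 uint8, red, green, blue; 480x640 float32, m along the optical axis (not along the pixel's ray), 0 where there is no reading.
- camera_info(name): a dict with "intrinsics" (3x3 intrinsics, pixels), "R" (3x3) and "t" (3): a world point X has camera coordinates R X + t. Camera axes: x right, y down, z forward; pixel columns grow to the right and rows downward; lengths in m; the calibration is good to about 2 mm. A picture is of the moment at which its call begins. camera_info takes no time and is no camera call.
- env.hand_in(): hands the job in, once; it reports no verdict.
Trained networks look in the newest picture that a camera, given by its name, has taken for a name from the list of things; names that differ only in an ending like _2 or _b are one class to them, and where a whole thing is asked for, a point or a joint stands for the part that bears it (a point fixed in the world has none). Each returns a list of dicts, best first, with "conf" (0 to 1); they miss things now and then, are a little off and sometimes report something else, mostly with a low value. They report only what shows in the picture. A call takes as long as a camera call.
- boxes_of(camera, name): "rect" ([left, top, right, bottom] in pixels, round what is visible of it).
The state is a dict: "t": time; "q": joint angles; "qd": joint speeds; "effort": joint torques, N m; "position": TCP position; "ee_rot": TCP orientation; "wrist_force": force on the tool from outside, world axes, zero at the start; "wrist_torque": the same for the moment, N m; "width": finger opening in m.
Only numpy, scipy, OpenCV 4.12 (cv2) and the standard library are available. Lean on these libraries where they do the work, as an engineer would, in place of code of your own. Each camera call takes 0.05 s, during which the arm holds its last target. There are 200 camera calls.

## Working session

There is one attempt and no reset: what is moved stays moved. The work goes in short steps, Python scripts to look and compute and a shell command to move; the robot and the scene stay as the last step left them, time stands still between calls to the robot, and variables do not carry over. Pictures are saved under pics/ and viewed, about 8 in all and at most 12, crops included, and the job is handed in when it is done.

```bash
mkdir -p pics; ls
cat > h.py <<'E'
import numpy as np, cv2
from scipy.spatial.transform import Rotation as Rn
from bench import env, camera, camera_info, boxes_of
def world(name, uv, d):
    i=camera_info(name);K=np.array(i["intrinsics"]);R=np.array(i["R"]);t=np.array(i["t"])
    uv=np.atleast_2d(uv);d=np.atleast_1d(d)
    c=np.c_[(uv[:,0]-K[0,2])/K[0,0]*d,(uv[:,1]-K[1,2])/K[1,1]*d,d]
    return (c-t)@R
def cloud(name,dep):
    v,u=np.mgrid[:480,:640]
    return world(name,np.c_[u.ravel(),v.ravel()],dep.ravel()).reshape(480,640,3)
E
python3 - <<'E'
from h import *
np.set_printoptions(precision=3,suppress=True)
for n in("scene","top"):
    p,d=camera(n);cv2.imwrite(f"pics/{n}0.png",p[:,:,::-1]);np.save(f"pics/{n}.npy",d)
    i=camera_info(n);print(n,-np.array(i["R"]).T@i["t"],np.array(i["R"])[2])
    W=cloud(n,d)
    for k in "hatch sash lip lip_top clip_mark goblet pot parcel plates candlestick bowl tumbler".split():
        for b in boxes_of(n,k)[:1]:
            l,t,r,bo=[int(x) for x in b["rect"]]
            P=W[max(t,0):bo+1,max(l,0):r+1].reshape(-1,3);
            print(k,round(b["conf"],2),b["rect"],np.median(P,0))
s=env.sense();print(s["position"],Rn.from_rotvec(s["ee_rot"]).as_matrix(),s["t"])
E
```

```text
pics
scene [ 1.278 -0.216  1.364] [-0.472  0.167 -0.866]
hatch 0.78 [213.0, 57.1, 433.2, 285.8] [0.553 0.102 0.064]
sash 0.91 [263.5, 157.0, 380.6, 238.6] [0.551 0.077 0.173]
clip_mark 0.66 [224.3, 186.5, 265.2, 206.9] [ 0.594 -0.131  0.363]
goblet 0.25 [208.4, 253.1, 242.2, 301.5] [ 0.586 -0.22   0.012]
pot 0.59 [212.5, 208.8, 246.0, 248.7] [ 0.436 -0.171  0.041]
parcel 0.65 [302.7, 245.6, 377.2, 310.4] [0.686 0.057 0.067]
plates 0.69 [400.3, 166.7, 455.3, 222.0] [0.528 0.383 0.049]
candlestick 0.94 [207.7, 253.2, 242.9, 302.2] [ 0.586 -0.221  0.011]
bowl 0.67 [391.3, 222.1, 440.3, 269.8] [0.647 0.291 0.019]
tumbler 0.57 [258.9, 274.9, 284.8, 311.9] [ 0.678 -0.124  0.096]
top [0.354 0.031 1.385] [ 0.194 -0.005 -0.981]
hatch 0.9 [175.1, 183.0, 427.1, 279.0] [0.55  0.06  0.203]
sash 0.2 [374.2, 280.1, 406.9, 305.8] [ 0.445 -0.174  0.007]
lip 0.7 [268.8, 265.1, 351.3, 274.1] [0.503 0.046 0.17 ]
lip_top 0.75 [263.7, 249.0, 354.9, 270.5] [0.52  0.046 0.175]
clip_mark 0.67 [361.6, 246.5, 403.0, 263.4] [ 0.518 -0.122  0.289]
goblet 0.96 [216.3, 285.5, 249.4, 314.6] [0.429 0.243 0.117]
pot 0.77 [374.9, 279.3, 408.2, 303.3] [ 0.449 -0.178  0.007]
parcel 0.76 [273.4, 210.3, 333.0, 236.9] [0.626 0.059 0.07 ]
plates 0.95 [155.9, 244.7, 222.3, 307.1] [0.498 0.374 0.047]
candlestick 0.63 [394.9, 227.2, 426.8, 264.7] [ 0.559 -0.225  0.019]
bowl 0.61 [237.6, 212.5, 249.7, 232.9] [0.63  0.218 0.042]
tumbler 0.57 [355.3, 211.4, 372.0, 224.6] [ 0.64  -0.095  0.097]
[ 0.199 -0.645  0.205] [[ 0.294 -0.956  0.   ]
 [-0.956 -0.294  0.   ]
 [-0.    -0.    -1.   ]] 1.3
```

Run:
```python
import cv2,numpy as np
a=cv2.imread("pics/scene0.png")[40:320,190:470];b=cv2.imread("pics/top0.png")[170:330,140:460]
cv2.imwrite("pics/sc.png",cv2.resize(a,None,fx=2.1,fy=2.1,interpolation=3));cv2.imwrite("pics/tc.png",cv2.resize(b,None,fx=2.5,fy=2.5,interpolation=3))
from h import *
np.set_printoptions(precision=3,suppress=True,linewidth=150)
W=cloud("top",np.load("pics/top.npy"))
print("lip column z/x");
for u in(275,310,345):
    print(u,[tuple(np.round(W[v,u],3)) for v in range(244,276,2)])
for u in (366,372,390,399):
    print(u,[tuple(np.round(W[v,u],3)) for v in range(244,268,2)])
print("row clip",[tuple(np.round(W[256,u],3)) for u in range(356,410,3)])
print("row lip",[tuple(np.round(W[262,u],3)) for u in list(range(258,272,2))+list(range(346,362,2))])
```

```text
lip column z/x
275 [(np.float64(0.539), np.float64(0.12), np.float64(0.296)), (np.float64(0.543), np.float64(0.124), np.float64(0.242)), (np.float64(0.544), np.float64(0.127), np.float64(0.206)), (np.float64(0.543), np.float64(0.129), np.float64(0.183)), (np.float64(0.539), np.float64(0.129), np.float64(0.177)), (np.float64(0.535), np.float64(0.13), np.float64(0.172)), (np.float64(0.53), np.float64(0.13), np.float64(0.173)), (np.float64(0.524), np.float64(0.13), np.float64(0.175)), (np.float64(0.52), np.float64(0.13), np.float64(0.174)), (np.float64(0.514), np.float64(0.129), np.float64(0.179)), (np.float64(0.509), np.float64(0.129), np.float64(0.179)), (np.float64(0.505), np.float64(0.13), np.float64(0.174)), (np.float64(0.5), np.float64(0.13), np.float64(0.173)), (np.float64(0.495), np.float64(0.129), np.float64(0.177)), (np.float64(0.491), np.float64(0.13), np.float64(0.168)), (np.float64(0.504), np.float64(0.144), np.float64(-0.003))]
310 [(np.float64(0.547), np.float64(0.042), np.float64(0.242)), (np.float64(0.547), np.float64(0.042), np.float64(0.211)), (np.float64(0.547), np.f
[... 5931 characters left out ...]
15), np.float64(0.157), np.float64(0.174)), (np.float64(0.515), np.float64(0.151), np.float64(0.177)), (np.float64(0.515), np.float64(0.147), np.float64(0.174)), (np.float64(0.515), np.float64(0.142), np.float64(0.174)), (np.float64(0.512), np.float64(-0.045), np.float64(0.174)), (np.float64(0.511), np.float64(-0.05), np.float64(0.179)), (np.float64(0.512), np.float64(-0.055), np.float64(0.174)), (np.float64(0.533), np.float64(-0.072), np.float64(0.012)), (np.float64(0.535), np.float64(-0.079), np.float64(-0.005)), (np.float64(0.534), np.float64(-0.084), np.float64(0.003)), (np.float64(0.532), np.float64(-0.089), np.float64(0.017)), (np.float64(0.531), np.float64(-0.094), np.float64(0.022))]
```

View pics/sc.png

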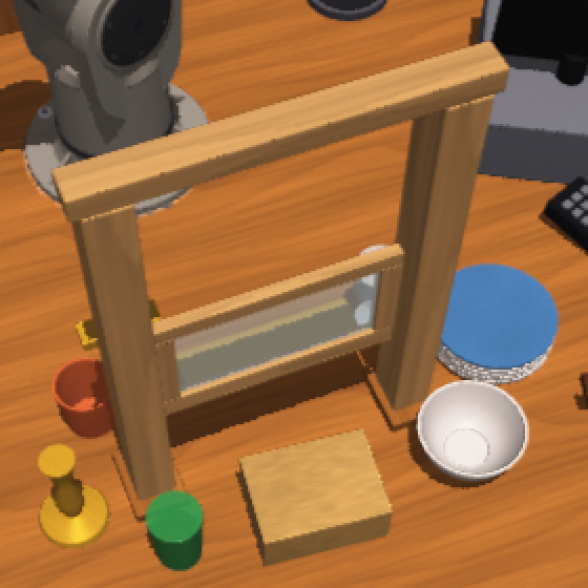

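View pics/tc.png

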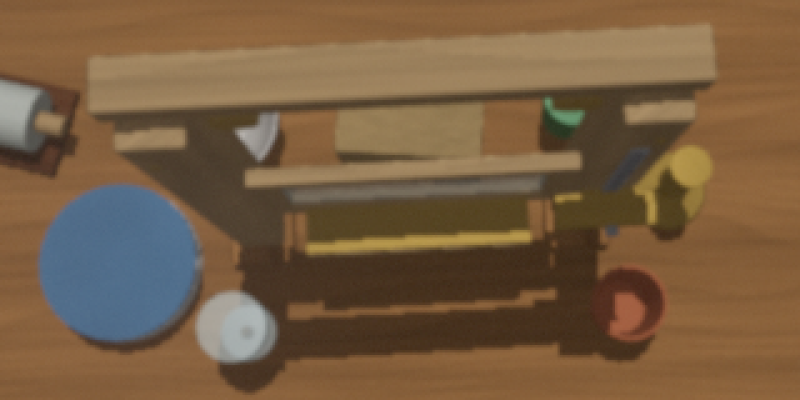

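The top view shows the lip's brass strip (crop px 305–530, y≈240) and the clip (px 555–650, y≈205). Lip top is ≈0.175 and clip top ≈0.290, so the rise needed is about 0.115. Pot and goblet flank the front. I'll shut the jaws, make a few small moves and sample joints and pose so I can model the arm's reach.

```bash
cat > log.py <<'E'
from h import *
s=env.sense();np.set_printoptions(precision=4,suppress=True)
print("LOG",repr(s["t"]),*[np.array(s[k]) for k in("q","position","ee_rot")],np.array(s["wrist_force"]),s["width"])
import json;open("samples.txt","a").write(json.dumps([list(map(float,s[k])) for k in("q","position","ee_rot")])+"\n")
E
python3 log.py
python3 -m jog '[{"z":-4,"jaw":0},{"z":-4,"jaw":0},{"z":-2,"jaw":0},{"jaw":0}]'; python3 log.py
python3 -m jog '[{"ax":0.12,"jaw":0},{"ax":0.12,"jaw":0},{"ax":0.12,"jaw":0},{"ax":0.1,"jaw":0},{"jaw":0}]'; python3 log.py
python3 -m jog '[{"ay":0.12,"jaw":0},{"ay":0.12,"jaw":0},{"ay":0.1,"jaw":0},{"jaw":0}]'; python3 log.py
python3 -m jog '[{"x":4,"az":0.12,"jaw":0},{"x":4,"az":0.12,"jaw":0},{"az":0.12,"jaw":0},{"jaw":0}]'; python3 log.py
python3 -m jog '[{"y":4,"ax":0.12,"jaw":0},{"y":4,"ax":0.12,"jaw":0},{"y":4,"ax":0.12,"jaw":0},{"jaw":0}]'; python3 log.py
```

```text
LOG 1.3 [ 1.1225  0.4261  0.0739  1.606  -0.0341  1.1108 -0.0671] [ 0.1987 -0.6451  0.2055] [-2.5273  1.8661  0.0001] [0.6294 0.1005 0.3164] 0.09403199937106413
LOG 1.3 [ 1.1225  0.4261  0.0739  1.606  -0.0341  1.1108 -0.0671] [ 0.1987 -0.6451  0.2055] [-2.5273  1.8661  0.0001] [0.6294 0.1005 0.3164] 0.09403199937106413
LOG 1.3 [ 1.1225  0.4261  0.0739  1.606  -0.0341  1.1108 -0.0671] [ 0.1987 -0.6451  0.2055] [-2.5273  1.8661  0.0001] [0.6294 0.1005 0.3164] 0.09403199937106413
LOG 1.3 [ 1.1225  0.4261  0.0739  1.606  -0.0341  1.1108 -0.0671] [ 0.1987 -0.6451  0.2055] [-2.5273  1.8661  0.0001] [0.6294 0.1005 0.3164] 0.09403199937106413
LOG 1.3 [ 1.1225  0.4261  0.0739  1.606  -0.0341  1.1108 -0.0671] [ 0.1987 -0.6451  0.2055] [-2.5273  1.8661  0.0001] [0.6294 0.1005 0.3164] 0.09403199937106413
LOG 1.3 [ 1.1225  0.4261  0.0739  1.606  -0.0341  1.1108 -0.0671] [ 0.1987 -0.6451  0.2055] [-2.5273  1.8661  0.0001] [0.6294 0.1005 0.3164] 0.09403199937106413validation failed for argument at $[0]...
validation failed for argument at $[0]...
validation failed for argument at $[0]...
validation failed for argument at $[0]...
validation failed for argument at $[0]...
```

The rows were refused, so every key probably has to be given.

```bash
rm samples.txt; python3 log.py
python3 -m jog '[{"x":0,"y":0,"z":-4,"ax":0,"ay":0,"az":0,"jaw":0},{"x":0,"y":0,"z":-4,"ax":0,"ay":0,"az":0,"jaw":0},{"x":0,"y":0,"z":-2,"ax":0,"ay":0,"az":0,"jaw":0}]' && python3 log.py
python3 -m jog '[{"x":0,"y":0,"z":0,"ax":0.12,"ay":0,"az":0,"jaw":0},{"x":0,"y":0,"z":0,"ax":0.12,"ay":0,"az":0,"jaw":0},{"x":0,"y":0,"z":0,"ax":0.12,"ay":0,"az":0,"jaw":0}]' && python3 log.py
python3 -m jog '[{"x":0,"y":0,"z":0,"ax":0,"ay":0.12,"az":0,"jaw":0},{"x":0,"y":0,"z":0,"ax":0,"ay":0.12,"az":0,"jaw":0},{"x":0,"y":0,"z":0,"ax":0,"ay":0.12,"az":0,"jaw":0}]' && python3 log.py
python3 -m jog '[{"x":4,"y":0,"z":0,"ax":0,"ay":0,"az":0.12,"jaw":0},{"x":4,"y":0,"z":0,"ax":0,"ay":0,"az":0.12,"jaw":0}]' && python3 log.py
python3 -m jog '[{"x":0,"y":4,"z":0,"ax":0.12,"ay":0,"az":0,"jaw":0},{"x":0,"y":4,"z":0,"ax":0.12,"ay":0,"az":0,"jaw":0}]' && python3 log.py
```

```text
LOG 1.3 [ 1.1225  0.4261  0.0739  1.606  -0.0341  1.1108 -0.0671] [ 0.1987 -0.6451  0.2055] [-2.5273  1.8661  0.0001] [0.6294 0.1005 0.3164] 0.09403199937106413
t: 1.55
position: [0.1989, -0.646, 0.3101]
ee_rot: [2.525, -1.865, 0.005]
wrist_force: [-1.1, -1.0, 0.7]
width: 0.0774
LOG 1.55 [ 1.1157  0.3583  0.0837  1.4779 -0.0305  1.3027 -0.0701] [ 0.1989 -0.646   0.3101] [ 2.5255 -1.8651  0.0054] [-1.057  -1.0114  0.6744] 0.07739088460730163
t: 1.8
position: [0.1998, -0.6457, 0.3077]
ee_rot: [-2.281, 1.68, -0.316]
wrist_force: [0.5, -0.0, -0.6]
width: 0.0573
LOG 1.8 [ 1.3457  0.3934  0.0313  1.481  -0.3884  1.3217  0.2123] [ 0.1998 -0.6457  0.3077] [-2.2812  1.6804 -0.316 ] [ 0.4947 -0.0157 -0.6229] 0.05725782563928594
t: 2.05
position: [0.1969, -0.6462, 0.3051]
ee_rot: [-2.33, 1.851, -0.762]
wrist_force: [1.2, -1.7, 0.0]
width: 0.0376
LOG 2.05 [ 1.373   0.1905  0.0038  1.8055 -0.5009  0.8583  0.311 ] [ 0.1969 -0.6462  0.3051] [-2.3304  1.8505 -0.762 ] [ 1.1804 -1.6849  0.0329] 0.03763388999919206
t: 2.22
position: [0.205, -0.7121, 0.324]
ee_rot: [-2.046, 2.078, -0.708]
wrist_force: [0.4, -2.7, 4.6]
width: 0.0242
LOG 2.2167 [ 1.3434  0.2983  0.053   1.6224 -0.4907  0.9517  0.0398] [ 0.205  -0.7121  0.324 ] [-2.0465  2.078  -0.7078] [ 0.3949 -2.6806  4.6323] 0.024221737930958397
t: 2.38
position: [0.1585, -0.7247, 0.3038]
ee_rot: [-1.955, 1.915, -0.878]
wrist_force: [-0.6, 0.3, -1.7]
width: 0.0109
LOG 2.3833 [ 1.5575  0.3655 -0.0014  1.6501 -0.7631  0.9974  0.393 ] [ 0.1585 -0.7247  0.3038] [-1.9549  1.9152 -0.8778] [-0.629   0.2933 -1.7265] 0.010918526942963264
```

```bash
cat > kin.py <<'E'
from h import *
import json,itertools
from scipy.optimize import least_squares
def fk(q,p,s,full=False):
    b,h,L1,L2,L3,c,a3,a4,a6,b2=p
    A=lambda ax,an:Rn.from_euler(ax,an).as_matrix()
    R=A('z',b+s[0]*q[0]);x=np.array([0,0,h])+R@[b2,0,0];pts=[x]
    R=R@A('y',q[1])@A('z',s[1]*q[2]);x=x+R@[a3,0,L1];pts.append(x)
    R=R@A('y',q[3])@A('z',s[2]*q[4]);x=x+R@[a4,0,L2];pts.append(x)
    R=R@A('y',q[5]);x=x+R@[a6,0,0];R=R@A('z',c+s[3]*q[6]);x=x+R@[0,0,L3];pts.append(x)
    return (x,R,pts) if full else (x,R)
def err(p,s,S):
    e=[]
    for q,x,r in S:
        X,R=fk(q,p,s);e+=list((X-x)*5)+list((Rn.from_matrix(R).inv()*Rn.from_rotvec(r)).as_rotvec())
    return np.array(e)
if __name__=="__main__":
    np.set_printoptions(precision=4,suppress=True)
    S=[json.loads(l) for l in open("samples.txt")];best=None
    for s in itertools.product([1,-1],repeat=4):
        for b in(0,1.57,3.14,-1.57,-2.4):
            for c in (0,3.1):
                r=least_squares(err,[b,.35,.45,.45,.25,c,0,0,0,0],args=(s,S))
                if best is None or r.cost<best[0]: best=(r.cost,s,r.x)
    print(best, np.abs(err(best[2],best[1],S)).max())
    json.dump([list(best[2]),list(best[1])],open("kin.json","w"))
E
python3 kin.py
```

```text
(np.float64(0.007324733052538699), (-1, -1, -1, -1), array([-0.0833,  0.2947,  0.5451,  0.5144,  0.339 , -3.2175,  0.0246,
        0.0118, -0.0006, -0.0376])) 0.0503222693091554
```

```bash
python3 -m jog '[{"x":0,"y":0,"z":0,"ax":0,"ay":0,"az":0,"jaw":0},{"x":0,"y":0,"z":0,"ax":0,"ay":0,"az":0,"jaw":0},{"x":0,"y":0,"z":0,"ax":0,"ay":0,"az":0,"jaw":0}]' && python3 log.py
cat > ik.py <<'E'
from kin import *
S=[json.loads(l) for l in open("samples.txt")]; p,s=json.load(open("kin.json"))
lo=np.array([-2.85,-.5,-1.23,.21,-1.02,.16,-2.73]);hi=np.array([2.85,2.14,1.37,2.46,4.16,2.05,2.73])
def ik(x,R,n=25,seed=0,q0=None):
    rng=np.random.default_rng(seed);out=[]
    def f(q):
        X,Q=fk(q,p,s);return np.r_[(X-x)*5,Rn.from_matrix(R.T@Q).as_rotvec(),0.003*(q-(lo+hi)/2)]
    for k in range(n):
        r=least_squares(f,q0 if q0 is not None and k==0 else rng.uniform(lo,hi),bounds=(lo-1e-6,hi+1e-6),max_nfev=80)
        if np.abs(r.fun[:6]).max()<.02: out.append(r.x)
    return out
def tool(phi,el,jawvert,flip=1):
    z=np.array([np.cos(el)*np.cos(phi),np.cos(el)*np.sin(phi),np.sin(el)])
    side=np.array([-np.sin(phi),np.cos(phi),0]);up=np.cross(z,side)
    x=flip*(up if jawvert else side);return np.c_[x,np.cross(z,x),z]
E
python3 - <<'E'
from kin import *
np.set_printoptions(precision=3,suppress=True,linewidth=140)
S=[json.loads(l) for l in open("samples.txt")];S=[S[0],S[-1]]+S
p,s=json.load(open("kin.json"));print(err(p,s,S).reshape(-1,6))
# reduced
def full(v): return [0,v[0],v[1],v[2],v[3],np.pi,v[4],v[5],v[6],v[7]]
r=least_squares(lambda v:err(full(v),s,S),[.3,.5,.5,.3,0,0,0,0]);print(r.x,r.cost);print(err(full(r.x),s,S).reshape(-1,6))
E
```

```text
t: 2.63
position: [0.1514, -0.7233, 0.2992]
ee_rot: [-1.956, 1.924, -0.868]
wrist_force: [1.2, -0.3, 0.7]
width: 0.0006
LOG 2.6333 [ 1.5628  0.3668  0.0012  1.6544 -0.7565  0.9972  0.3949] [ 0.1514 -0.7233  0.2992] [-1.9556  1.9235 -0.8679] [ 1.1891 -0.2618  0.7235] 0.0005505645859676326
[[ 0.009  0.05  -0.012 -0.    -0.    -0.007]
 [-0.017 -0.031 -0.013  0.021 -0.047  0.01 ]
 [ 0.009  0.05  -0.012 -0.    -0.    -0.007]
 [ 0.014  0.027  0.01   0.    -0.    -0.007]
 [ 0.014 -0.034  0.002  0.002 -0.03  -0.002]
 [ 0.021  0.004  0.011  0.029 -0.028  0.003]
 [-0.018  0.001  0.003  0.02  -0.034  0.003]
 [-0.018 -0.032 -0.013  0.021 -0.047  0.011]
 [-0.017 -0.031 -0.013  0.021 -0.047  0.01 ]]
[ 0.407  0.472  0.615  0.332  0.189 -0.045 -0.046 -0.316] 0.10389890618496452
[[ 0.159  0.081 -0.059 -0.     0.     0.   ]
 [-0.018  0.045 -0.098 -0.     0.     0.   ]
 [ 0.159  0.081 -0.059 -0.     0.     0.   ]
 [ 0.17   0.03   0.118 -0.    -0.     0.   ]
 [ 0.101  0.007  0.026 -0.    -0.     0.   ]
 [ 0.086 -0.054  0.153 -0.     0.     0.   ]
 [ 0.002 -0.008  0.114  0.    -0.    -0.   ]
 [-0.016  0.045 -0.095  0.    -0.     0.   ]
 [-0.018  0.045 -0.098 -0.     0.     0.   ]]
```

```bash
cat > kin.py <<'E'
from h import *
import json
from scipy.optimize import least_squares
def frames(q):
    R=np.eye(3);out=[R]
    for a,v in zip('zyzyzyz',[-q[0],q[1],-q[2],q[3],-q[4],q[5],np.pi-q[6]]):
        R=R@Rn.from_euler(a,v).as_matrix();out.append(R)
    return out
IDX=[1,3,5,6]
C0=[0,0,0.37, 0,.0,0,.45, 0,0,.45, .1,0,0]
def blocks(q):
    F=frames(q);z=np.array([[0],[0],[1.]])
    # base z | after q1: xy? | upper arm xyz | forearm xyz | hand xyz
    return np.hstack([z,F[1][:,:2],F[3],F[5],F[7]@np.eye(3)[:,2:],F[6][:,:2]]),F
S=[json.loads(l) for l in open("samples.txt")]
A=np.vstack([blocks(q)[0] for q,_,_ in S]);y=np.hstack([x for _,x,_ in S])
prior=np.array([.3,0,0,0,0,.5,0,0,.5,.3,0,0]);lam=2e-3
V=prior+np.linalg.lstsq(np.vstack([A,lam*np.eye(12)]),np.r_[y-A@prior,np.zeros(12)],rcond=None)[0]
def fk(q,full=False):
    B,F=blocks(q);X=B@V
    if not full:return X,F[7]
    p=[B[:,:3]@V[:3],B[:,:6]@V[:6],B[:,:9]@V[:9],X];return X,F[7],p
if __name__=="__main__":
    np.set_printoptions(precision=4,suppress=True);print(V);print((A@V-y).reshape(-1,3))
E
sed -i 's/; p,s=json.load(open("kin.json"))//;s/fk(q,p,s)/fk(q)/' ik.py; python3 kin.py
cat > scan.py <<'E'
from ik import *
np.set_printoptions(precision=2,suppress=True,linewidth=150)
lipc=np.array([.518,.046])
for el in(0,.3):
  for phi in np.radians([-60,-30,0,30,60,80]):
    for jv in (0,1):
      for fl in(1,-1):
        d=[np.cos(phi),np.sin(phi)]
        Q=ik(np.r_[lipc,.135],tool(phi,el,jv,fl),n=12)
        ok=[]
        for q in Q:
            Q2=ik(np.r_[lipc,.27],tool(phi,el,jv,fl),n=1,q0=q)
            if Q2: ok.append((np.minimum(q-lo,hi-q).min(),q,[list(np.round(a,2)) for a in fk(q,1)[2][1:3]]))
        if ok:
            b=max(ok,key=lambda k:k[0]);print(el,round(np.degrees(phi)),jv,fl,len(ok),*b)
E
python3 scan.py
```

```text
[ 0.2837  0.     -0.0281  0.     -0.0358  0.5546  0.     -0.0002  0.4935
  0.3652 -0.     -0.0002]
[[-0.  0.  0.]
 [ 0. -0. -0.]
 [-0. -0. -0.]
 [ 0. -0. -0.]
 [ 0.  0. -0.]
 [-0.  0.  0.]
 [-0.  0.  0.]]
0 -60 0 1 6 0.3369293155331441 [-0.86  0.9  -0.1   2.12  1.17  1.69 -1.5 ] [[np.float64(0.33), np.float64(0.29), np.float64(0.62)], [np.float64(0.34), np.float64(0.36), np.float64(0.13)]]
0 -60 0 -1 2 0.1983851337096687 [-0.68  0.92 -0.32  2.11  1.24  1.85  1.61] [[np.float64(0.39), np.float64(0.23), np.float64(0.61)], [np.float64(0.34), np.float64(0.36), np.float64(0.13)]]
0 -60 1 1 6 0.21030748287375767 [-1.69  1.34  0.93  2.17  0.56  0.85 -2.52] [[np.float64(-0.01), np.float64(0.54), np.float64(0.44)], [np.float64(0.34), np.float64(0.36), np.float64(0.13)]]
0 -60 1 -1 4 0.3303257857068882 [-0.98  0.91  0.03  2.13  1.13  1.6   0.1 ] [[np.float64(0.3), np.float64(0.33), np.float64(0.63)], [np.float64(0.34), np.float64(0.36), np.float64(0.13)]]
0 80 0 1 7 4.542675140895014e-05 [ 0.92  1.   -0.53  1.97 -1.02  1.29 -1.99] [[np.float64(0.24), np.float64(-0.41), np.float64(0.57)], [np.f
[... 2232 characters left out ...]
44 -1.91] [[np.float64(0.26), np.float64(-0.46), np.float64(0.45)], [np.float64(0.46), np.float64(-0.3), np.float64(0.03)]]
0.3 80 0 -1 4 0.21965445523938665 [ 1.27  1.51 -1.01  1.88 -0.62  1.12  0.85] [[np.float64(0.12), np.float64(-0.54), np.float64(0.29)], [np.float64(0.46), np.float64(-0.3), np.float64(0.03)]]
0.3 80 1 1 2 -9.999999985854657e-07 [ 1.41  1.74 -1.23  1.88 -0.28  1.02  2.11] [[np.float64(0.05), np.float64(-0.54), np.float64(0.16)], [np.float64(0.46), np.float64(-0.3), np.float64(0.03)]]
0.3 80 1 -1 8 0.2937498511569697 [ 1.22  1.45 -0.94  1.89 -0.71  1.17 -0.63] [[np.float64(0.14), np.float64(-0.54), np.float64(0.32)], [np.float64(0.46), np.float64(-0.3), np.float64(0.03)]]
```

Kinematic model fits exactly. Next I'll scan for approaches that clear the pot, goblet and clip with the jaws vertical (the hand is narrow sideways).

```bash
cat > scan2.py <<'E'
from ik import *
np.set_printoptions(precision=2,suppress=True,linewidth=150)
for el in(0,.15,.3):
  for deg in(-60,-55,-50,-45,-40,40,45,50,55,60):
    phi=np.radians(deg)
    for y0 in ((-.03,0.01) if deg<0 else (.08,.12)):
      obs=np.array([.429,.243]) if deg<0 else np.array([.445,-.175])
      tcp=np.array([.518-.04*(y0-.046)-.003,y0]);n=np.array([np.sin(abs(phi)),-np.sign(deg)*np.cos(phi)])
      lat=(obs-tcp)@n
      for fl in(1,-1):
        R=tool(phi,el,1,fl);ok=[]
        for q in ik(np.r_[tcp,.135],R,n=8):
            Q2=ik(np.r_[tcp,.27],R,n=1,q0=q)
            if Q2: ok.append((min(np.minimum(k-lo,hi-k).min() for k in(q,Q2[0])),q,[[round(float(v),2) for v in a] for a in fk(q,1)[2][1:3]]))
        if ok:
            b=max(ok,key=lambda k:k[0]);print(el,deg,y0,"lat %.3f"%lat,fl,len(ok),"%.2f"%b[0],*b[1:])
E
time python3 scan2.py
```

```text
0 -60 -0.03 lat 0.059 1 5 -0.00 [-1.59  1.33  0.89  2.28  0.75  0.74 -2.73] [[0.04, 0.53, 0.44], [0.34, 0.29, 0.13]]
0 -60 -0.03 lat 0.059 -1 3 0.18 [-0.69  0.9  -0.18  2.23  1.29  1.71 -0.02] [[0.38, 0.23, 0.62], [0.34, 0.29, 0.14]]
0 -60 0.01 lat 0.041 1 5 -0.00 [-1.58  1.24  0.81  2.22  0.77  0.89 -2.73] [[0.05, 0.52, 0.49], [0.33, 0.33, 0.13]]
0 -60 0.01 lat 0.041 -1 3 0.22 [-0.86  0.9  -0.06  2.18  1.2   1.64  0.04] [[0.33, 0.29, 0.63], [0.33, 0.33, 0.14]]
0 -55 -0.03 lat 0.084 1 5 0.00 [-1.79  1.68  1.1   2.34  0.22  0.41 -2.24] [[-0.08, 0.55, 0.26], [0.31, 0.27, 0.13]]
0 -55 -0.03 lat 0.084 -1 3 0.12 [-0.93  0.91  0.06  2.31  1.29  1.5  -0.05] [[0.31, 0.31, 0.63], [0.31, 0.27, 0.14]]
0 -55 0.01 lat 0.062 1 5 -0.00 [-1.69  1.35  0.89  2.29  0.75  0.72 -2.73] [[-0.01, 0.54, 0.43], [0.31, 0.31, 0.13]]
0 -55 0.01 lat 0.062 -1 3 0.17 [-0.75  0.9  -0.21  2.24  1.3   1.73 -0.03] [[0.37, 0.25, 0.62], [0.31, 0.31, 0.14]]
0 -50 -0.03 lat 0.107 1 5 -0.00 [-1.85  1.78  1.12  2.41  0.04  0.27 -2.1 ] [[-0.11, 0.54, 0.2], [0.28, 0.25, 0.13]]
0 -50 -0.03 lat 0.107 -1 3 0.05 [-0.73  0.91 -0.17
[... 3911 characters left out ...]
91  2.25  0.54  0.68 -2.73] [[-0.09, 0.54, 0.19], [0.29, 0.28, 0.03]]
0.3 -50 0.01 lat 0.083 -1 2 0.10 [-0.9   1.15 -0.02  2.21  1.29  1.83 -0.23] [[0.36, 0.36, 0.51], [0.29, 0.28, 0.03]]
0.3 -45 -0.03 lat 0.130 -1 2 0.02 [-0.81  1.19 -0.05  2.31  1.41  1.88 -0.37] [[0.4, 0.33, 0.49], [0.27, 0.22, 0.03]]
0.3 -45 0.01 lat 0.103 1 5 0.02 [-1.96  1.98  0.95  2.3   0.32  0.51 -2.58] [[-0.15, 0.5, 0.09], [0.27, 0.26, 0.03]]
0.3 -45 0.01 lat 0.103 -1 2 0.07 [-0.86  1.17 -0.08  2.26  1.37  1.9  -0.31] [[0.38, 0.34, 0.5], [0.27, 0.26, 0.03]]
0.3 -40 0.01 lat 0.122 -1 2 0.01 [-0.86  1.19 -0.07  2.32  1.42  1.91 -0.39] [[0.38, 0.35, 0.49], [0.25, 0.23, 0.03]]
real	2m57.090s
user	2m56.628s
sys	0m0.361s
```

```bash
cat > plan.py <<'E'
from ik import *
np.set_printoptions(precision=3,suppress=True,linewidth=150)
phi=np.radians(-50);zt=np.array([np.cos(phi),np.sin(phi),0])
R=tool(phi,0,1,-1);con=np.array([.517,-.02,.130])
def best(x,R,q0):return ik(x,R,n=1,q0=q0)
qc=best(con,R,np.array([-.8,.9,-.1,2.35,1.38,1.68,-.1]))[0]
qt=best(con+[0,0,.135],R,qc)
qp=best(con-.12*zt,R,qc)[0]; qh=best(con-.14*zt+[0,0,.25],R,qp)
print("contact",qc,"top",qt,"\npre",qp,"high",qh)
q0=np.array(env.sense()["q"])
def row(A,B):
    T=lambda X,R:np.block([[R,np.array(X)[:,None]],[0,0,0,1]])
    from scipy.linalg import logm,expm
    M=np.linalg.inv(T(*A))@T(*B);L=np.real(logm(M))
    n=int(np.ceil(max(np.linalg.norm(M[:3,3])/.04,np.linalg.norm([L[2,1],L[0,2],L[1,0]])/.12)))
    E=expm(L/n);return n,E[:3,3]*100,Rn.from_matrix(E[:3,:3]).as_rotvec()
if __name__=="__main__":
    via=np.array([.3,.1,-.05,2.0,.3,1.3,.15])
    W=[q0,via,(qh[0] if qh else qp)]
    for a,b in zip(W,W[1:]):
        for f in np.linspace(0,1,6):
            q=a+f*(b-a);X,Q,p=fk(q,1);print("%.1f"%f,X,"z",Q[:,2],"el",p[1],"wr",p[2])
E
python3 plan.py
```

```text
contact [-0.731  0.918 -0.194  2.34   1.402  1.705 -0.131] top [array([-0.672,  0.573, -0.273,  2.398,  1.394,  1.751,  0.157])] 
pre [-0.913  0.927 -0.314  2.287  1.142  1.78  -0.146] high [array([-0.787,  0.352, -0.517,  2.298,  1.121,  1.984,  0.388])]
0.0 [ 0.151 -0.723  0.299] z [ 0.578 -0.219 -0.786] el [-0.062 -0.199  0.801] wr [-0.059 -0.644  0.586]
0.2 [ 0.27  -0.599  0.266] z [ 0.466  0.021 -0.885] el [-0.018 -0.182  0.811] wr [ 0.1   -0.607  0.589]
0.4 [ 0.33  -0.475  0.242] z [ 0.255  0.157 -0.954] el [ 0.015 -0.156  0.819] wr [ 0.237 -0.533  0.591]
0.6 [ 0.348 -0.373  0.23 ] z [ 0.01   0.157 -0.988] el [ 0.034 -0.127  0.826] wr [ 0.344 -0.43   0.591]
0.8 [ 0.344 -0.302  0.231] z [-0.194  0.02  -0.981] el [ 0.04  -0.1    0.832] wr [ 0.415 -0.31   0.589]
1.0 [ 0.341 -0.261  0.246] z [-0.296 -0.214 -0.931] el [ 0.036 -0.078  0.835] wr [ 0.449 -0.182  0.586]
0.0 [ 0.341 -0.261  0.246] z [-0.296 -0.214 -0.931] el [ 0.036 -0.078  0.835] wr [ 0.449 -0.182  0.586]
0.2 [ 0.334 -0.206  0.245] z [-0.394 -0.451 -0.801] el [ 0.083 -0.071  0.831] wr [ 0.478 -0.041  0.538]
0.4 [ 0.346 -0.164  0.265] z [-0.312 -0.719 -0.62 ] el [ 0.126 -0.046  0.825] wr [0.46  0.098 0.492]
0.6 [ 0.377 -0.112  0.299] z [-0.059 -0.909 -0.412] el [ 0.161 -0.007  0.818] wr [0.399 0.22  0.45 ]
0.8 [ 0.413 -0.029  0.34 ] z [ 0.295 -0.935 -0.199] el [0.183 0.045 0.809] wr [0.305 0.312 0.412]
1.0 [0.427 0.087 0.38 ] z [ 0.643 -0.766 -0.   ] el [0.189 0.105 0.798] wr [0.192 0.367 0.38 ]
```

```bash
cat > via.py <<'E'
from plan import *
V=[q0,np.array([.9,-.2,0,2.1,-.1,1.25,.2]),np.array([.0,-.3,-.2,2.3,.5,1.4,.2]),np.array([-.5,0,-.4,2.3,.9,1.75,.3]),qh[0]]
if __name__=="__main__":
    for a,b in zip(V,V[1:]):
        for f in np.linspace(0,1,4):
            q=a+f*(b-a);X,Q,p=fk(q,1);print("%.1f"%f,X,"z",Q[:,2],"el",p[1],"wr",p[2])
        print(row(fk(a),fk(b)))
E
python3 via.py
```

```text
contact [-0.731  0.918 -0.194  2.34   1.402  1.705 -0.131] top [array([-0.672,  0.573, -0.273,  2.398,  1.394,  1.751,  0.157])] 
pre [-0.913  0.927 -0.314  2.287  1.142  1.78  -0.146] high [array([-0.787,  0.352, -0.517,  2.298,  1.121,  1.984,  0.388])]
0.0 [ 0.151 -0.723  0.299] z [ 0.578 -0.219 -0.786] el [-0.062 -0.199  0.801] wr [-0.059 -0.644  0.586]
0.3 [ 0.233 -0.559  0.31 ] z [ 0.469 -0.023 -0.883] el [-0.04 -0.11  0.83] wr [ 0.062 -0.551  0.633]
0.7 [ 0.242 -0.408  0.311] z [ 0.282  0.078 -0.956] el [-0.06  -0.022  0.838] wr [ 0.14  -0.437  0.66 ]
1.0 [ 0.197 -0.296  0.304] z [ 0.07   0.064 -0.995] el [-0.119  0.047  0.827] wr [ 0.172 -0.319  0.668]
(11, array([-3.513, -1.946,  0.046]), array([-0.035, -0.047, -0.07 ]))
0.0 [ 0.197 -0.296  0.304] z [ 0.07   0.064 -0.995] el [-0.119  0.047  0.827] wr [ 0.172 -0.319  0.668]
0.3 [ 0.206 -0.238  0.287] z [-0.135 -0.05  -0.99 ] el [-0.14   0.018  0.824] wr [ 0.255 -0.219  0.649]
0.7 [ 0.216 -0.209  0.288] z [-0.212 -0.289 -0.933] el [-0.154 -0.019  0.82 ] wr [ 0.293 -0.103  0.629]
1.0 [ 0.246 -0.192  0.306] z [-0.107 -0.552 -0.8
[... 359 characters left out ...]
063 -0.853 -0.519] el [-0.021 -0.073  0.837] wr [0.298 0.165 0.544]
1.0 [ 0.368 -0.088  0.386] z [ 0.268 -0.902 -0.337] el [ 0.042 -0.047  0.838] wr [0.27  0.241 0.51 ]
(9, array([ 0.888,  1.132, -1.515]), array([-0.076, -0.033, -0.083]))
0.0 [ 0.368 -0.088  0.386] z [ 0.268 -0.902 -0.337] el [ 0.042 -0.047  0.838] wr [0.27  0.241 0.51 ]
0.3 [ 0.395 -0.039  0.389] z [ 0.384 -0.898 -0.216] el [ 0.1   -0.005  0.833] wr [0.255 0.288 0.467]
0.7 [0.416 0.02  0.387] z [ 0.513 -0.852 -0.102] el [0.15  0.046 0.819] wr [0.228 0.331 0.424]
1.0 [0.427 0.087 0.38 ] z [ 0.643 -0.766 -0.   ] el [0.189 0.105 0.798] wr [0.192 0.367 0.38 ]
(6, array([ 1.004,  2.009, -2.202]), array([-0.077, -0.044, -0.072]))
```

```bash
cat > nxt.py <<'E'
import sys
from plan import *
V1=np.array([.9,-.2,0,2.1,-.1,1.25,.2]);V2=np.array([.0,-.3,-.2,2.3,.5,1.4,.2]);V3=np.array([-.5,0,-.4,2.3,.9,1.75,.3])
def nxt(B):
    s=env.sense();A=(np.array(s["position"]),Rn.from_rotvec(s["ee_rot"]).as_matrix())
    print("t",s["t"],"q",np.array(s["q"]),"x",A[0],"F",np.array(s["wrist_force"]));print("err to target",B[0]-A[0]);print(row(A,B))
T={"1":fk(V1),"2":fk(V2),"3":fk(V3),"high":fk(qh[0]),"pre":(con-.12*zt,R),"con":(con,R)}
if sys.argv[1:]: nxt(T[sys.argv[1]])
E
r1='x'; python3 -m jog '[{"x":-3.5,"y":-1.95,"z":0.05,"ax":-0.035,"ay":-0.047,"az":-0.07,"jaw":0},{"x":-3.5,"y":-1.95,"z":0.05,"ax":-0.035,"ay":-0.047,"az":-0.07,"jaw":0},{"x":-3.5,"y":-1.95,"z":0.05,"ax":-0.035,"ay":-0.047,"az":-0.07,"jaw":0},{"x":-3.5,"y":-1.95,"z":0.05,"ax":-0.035,"ay":-0.047,"az":-0.07,"jaw":0},{"x":-3.5,"y":-1.95,"z":0.05,"ax":-0.035,"ay":-0.047,"az":-0.07,"jaw":0}]'
python3 -m jog '[{"x":-3.5,"y":-1.95,"z":0.05,"ax":-0.035,"ay":-0.047,"az":-0.07,"jaw":0},{"x":-3.5,"y":-1.95,"z":0.05,"ax":-0.035,"ay":-0.047,"az":-0.07,"jaw":0},{"x":-3.5,"y":-1.95,"z":0.05,"ax":-0.035,"ay":-0.047,"az":-0.07,"jaw":0},{"x":-3.5,"y":-1.95,"z":0.05,"ax":-0.035,"ay":-0.047,"az":-0.07,"jaw":0},{"x":-3.5,"y":-1.95,"z":0.05,"ax":-0.035,"ay":-0.047,"az":-0.07,"jaw":0}]'
python3 nxt.py 1; python3 nxt.py 2|tail -2
```

```text
t: 3.05
position: [0.2186, -0.5324, 0.307]
ee_rot: [-2.433, 1.589, -0.527]
wrist_force: [-0.7, 0.4, 0.4]
width: 0.0008
t: 3.47
position: [0.2086, -0.3334, 0.3052]
ee_rot: [-2.801, 1.168, -0.145]
wrist_force: [1.0, 1.1, 0.7]
width: 0.0004
contact [-0.731  0.918 -0.194  2.34   1.402  1.705 -0.131] top [array([-0.672,  0.573, -0.273,  2.398,  1.394,  1.751,  0.157])] 
pre [-0.913  0.927 -0.314  2.287  1.142  1.78  -0.146] high [array([-0.787,  0.352, -0.517,  2.298,  1.121,  1.984,  0.388])]
t 3.4667 q [ 1.219 -0.133 -0.214  2.047 -0.179  1.211  0.278] x [ 0.209 -0.333  0.305] F [0.961 1.077 0.676]
err to target [-0.012  0.037 -0.001]
(1, array([-3.483, -1.793,  0.183]), array([-0.036, -0.046, -0.056]))
err to target [0.037 0.141 0.001]
(13, array([ 0.087, -1.201, -0.244]), array([-0.056, -0.013, -0.1  ]))
```

```bash
for i in 1; do python3 -m jog '[{"x":0.1,"y":-1.2,"z":-0.25,"ax":-0.056,"ay":-0.013,"az":-0.1,"jaw":0},{"x":0.1,"y":-1.2,"z":-0.25,"ax":-0.056,"ay":-0.013,"az":-0.1,"jaw":0},{"x":0.1,"y":-1.2,"z":-0.25,"ax":-0.056,"ay":-0.013,"az":-0.1,"jaw":0},{"x":0.1,"y":-1.2,"z":-0.25,"ax":-0.056,"ay":-0.013,"az":-0.1,"jaw":0},{"x":0.1,"y":-1.2,"z":-0.25,"ax":-0.056,"ay":-0.013,"az":-0.1,"jaw":0}]'; done
python3 -m jog '[{"x":0.1,"y":-1.2,"z":-0.25,"ax":-0.056,"ay":-0.013,"az":-0.1,"jaw":0},{"x":0.1,"y":-1.2,"z":-0.25,"ax":-0.056,"ay":-0.013,"az":-0.1,"jaw":0},{"x":0.1,"y":-1.2,"z":-0.25,"ax":-0.056,"ay":-0.013,"az":-0.1,"jaw":0},{"x":0.1,"y":-1.2,"z":-0.25,"ax":-0.056,"ay":-0.013,"az":-0.1,"jaw":0},{"x":0.1,"y":-1.2,"z":-0.25,"ax":-0.056,"ay":-0.013,"az":-0.1,"jaw":0}]'
python3 -m jog '[{"x":0.1,"y":-1.2,"z":-0.25,"ax":-0.056,"ay":-0.013,"az":-0.1,"jaw":0},{"x":0.1,"y":-1.2,"z":-0.25,"ax":-0.056,"ay":-0.013,"az":-0.1,"jaw":0},{"x":0.1,"y":-1.2,"z":-0.25,"ax":-0.056,"ay":-0.013,"az":-0.1,"jaw":0}]'
python3 nxt.py 2|tail -3; python3 nxt.py 3|tail -2
```

```text
t: 3.88
position: [0.2464, -0.2883, 0.3195]
ee_rot: [2.953, -0.435, -0.068]
wrist_force: [0.5, -0.1, -0.1]
width: 0.0006
t: 4.3
position: [0.2574, -0.2283, 0.3158]
ee_rot: [2.71, 0.292, -0.258]
wrist_force: [-0.3, -0.2, 0.7]
width: 0.0005
t: 4.55
position: [0.249, -0.1933, 0.3074]
ee_rot: [2.486, 0.679, -0.353]
wrist_force: [2.3, 0.5, -0.0]
width: 0.0003
t 4.55 q [ 0.803 -0.353 -0.786  2.268  0.372  1.236  0.449] x [ 0.249 -0.193  0.307] F [ 2.28   0.538 -0.037]
err to target [-0.003  0.001 -0.001]
(1, array([-0.193, -0.315,  0.054]), array([ 0.005,  0.003, -0.005]))
err to target [0.119 0.105 0.079]
(9, array([ 0.88 ,  1.091, -1.517]), array([-0.075, -0.032, -0.084]))
```

```bash
python3 -m jog '[{"x":0.9,"y":1.1,"z":-1.5,"ax":-0.075,"ay":-0.032,"az":-0.084,"jaw":0},{"x":0.9,"y":1.1,"z":-1.5,"ax":-0.075,"ay":-0.032,"az":-0.084,"jaw":0},{"x":0.9,"y":1.1,"z":-1.5,"ax":-0.075,"ay":-0.032,"az":-0.084,"jaw":0},{"x":0.9,"y":1.1,"z":-1.5,"ax":-0.075,"ay":-0.032,"az":-0.084,"jaw":0},{"x":0.9,"y":1.1,"z":-1.5,"ax":-0.075,"ay":-0.032,"az":-0.084,"jaw":0}]'
python3 -m jog '[{"x":0.9,"y":1.1,"z":-1.5,"ax":-0.075,"ay":-0.032,"az":-0.084,"jaw":0},{"x":0.9,"y":1.1,"z":-1.5,"ax":-0.075,"ay":-0.032,"az":-0.084,"jaw":0},{"x":0.9,"y":1.1,"z":-1.5,"ax":-0.075,"ay":-0.032,"az":-0.084,"jaw":0},{"x":0.9,"y":1.1,"z":-1.5,"ax":-0.075,"ay":-0.032,"az":-0.084,"jaw":0}]'
python3 nxt.py 3|tail -3; python3 nxt.py high|tail -2
```

```text
t: 4.97
position: [0.3242, -0.1529, 0.3658]
ee_rot: [1.932, 1.088, -0.516]
wrist_force: [-0.4, -1.7, -0.2]
width: 0.0003
t: 5.3
position: [0.369, -0.093, 0.3849]
ee_rot: [1.473, 1.323, -0.607]
wrist_force: [0.4, -1.0, -0.4]
width: 0.0003
t 5.3 q [ 0.336  0.059 -1.205  2.262  0.942  1.768  0.286] x [ 0.369 -0.093  0.385] F [ 0.399 -0.983 -0.391]
err to target [-0.001  0.005  0.002]
(1, array([ 0.042,  0.054, -0.5  ]), array([-0.02 , -0.009, -0.016]))
err to target [ 0.058  0.18  -0.005]
(6, array([ 1.031,  2.004, -2.304]), array([-0.081, -0.045, -0.075]))
```

```bash
python3 -m jog '[{"x":1.0,"y":2.0,"z":-2.3,"ax":-0.08,"ay":-0.045,"az":-0.075,"jaw":0},{"x":1.0,"y":2.0,"z":-2.3,"ax":-0.08,"ay":-0.045,"az":-0.075,"jaw":0},{"x":1.0,"y":2.0,"z":-2.3,"ax":-0.08,"ay":-0.045,"az":-0.075,"jaw":0}]'
python3 nxt.py high|tail -3
```

```text
t: 5.55
position: [0.4053, -0.0174, 0.3942]
ee_rot: [1.13, 1.408, -0.651]
wrist_force: [0.6, -1.0, -0.8]
width: 0.0003
t 5.55 q [ 0.005  0.294 -1.156  2.254  1.06   2.037  0.254] x [ 0.405 -0.017  0.394] F [ 0.59  -1.024 -0.831]
err to target [ 0.022  0.105 -0.014]
(4, array([ 0.833,  1.709, -1.936]), array([-0.068, -0.039, -0.062]))
```

```bash
python3 nxt.py pre|tail -2
python3 - <<'E'
from nxt import *
s=env.sense();A=(np.array(s["position"]),Rn.from_rotvec(s["ee_rot"]).as_matrix());q=np.array(s["q"]);print(fk(q,1)[2])
from scipy.linalg import logm,expm
n,t,r=row(A,T["pre"]);X,Q=A
for k in range(n):
    X=X+Q@t/100;Q=Q@Rn.from_rotvec(r).as_matrix()
    o=ik(X,Q,n=1,q0=q)
    if o:q=o[0]
    print(X,Q[:,2],"wr",X-.365*Q[:,2],bool(o),q)
E
```

```text
err to target [ 0.035  0.089 -0.264]
(8, array([ 3.467,  0.498, -0.41 ]), array([-0.034, -0.02 , -0.031]))
contact [-0.731  0.918 -0.194  2.34   1.402  1.705 -0.131] top [array([-0.672,  0.573, -0.273,  2.398,  1.394,  1.751,  0.157])] 
pre [-0.913  0.927 -0.314  2.287  1.142  1.78  -0.146] high [array([-0.787,  0.352, -0.517,  2.298,  1.121,  1.984,  0.388])]
[array([-0.   , -0.028,  0.284]), array([ 0.192, -0.043,  0.805]), array([0.251, 0.307, 0.462]), array([ 0.405, -0.017,  0.394])]
[ 0.412 -0.003  0.363] [ 0.45  -0.878 -0.16 ] wr [0.248 0.318 0.421] True [-0.618  0.243 -0.495  2.298  1.012  1.86   0.256]
[0.419 0.011 0.331] [ 0.478 -0.868 -0.135] wr [0.244 0.327 0.38 ] True [-0.671  0.336 -0.471  2.313  1.023  1.851  0.184]
[0.424 0.024 0.299] [ 0.507 -0.855 -0.11 ] wr [0.239 0.336 0.339] True [-0.722  0.432 -0.444  2.322  1.037  1.839  0.116]
[0.429 0.035 0.266] [ 0.534 -0.841 -0.087] wr [0.234 0.342 0.297] True [-0.769  0.529 -0.415  2.326  1.053  1.825  0.053]
[0.432 0.046 0.232] [ 0.562 -0.825 -0.063] wr [0.227 0.347 0.255] True [-0.812  0.628 -0.386  2.325  1.072  1.811 -0.004]
[0.436 0.056 0.199] [ 0.589 -0.807 -0.041] wr [0.22  0.35  0.214] True [-0.85   0.728 -0.359  2.318  1.094  1.798 -0.057]
[0.438 0.064 0.164] [ 0.616 -0.787 -0.02 ] wr [0.213 0.352 0.172] True [-0.884  0.828 -0.335  2.305  1.117  1.787 -0.104]
[0.44  0.072 0.13 ] [ 0.643 -0.766 -0.   ] wr [0.205 0.352 0.13 ] True [-0.913  0.927 -0.314  2.287  1.142  1.78  -0.146]
```

```bash
python3 -m jog '[{"x":3.5,"y":0.5,"z":-0.4,"ax":-0.034,"ay":-0.02,"az":-0.031,"jaw":0},{"x":3.5,"y":0.5,"z":-0.4,"ax":-0.034,"ay":-0.02,"az":-0.031,"jaw":0},{"x":3.5,"y":0.5,"z":-0.4,"ax":-0.034,"ay":-0.02,"az":-0.031,"jaw":0},{"x":3.5,"y":0.5,"z":-0.4,"ax":-0.034,"ay":-0.02,"az":-0.031,"jaw":0}]'
python3 nxt.py pre|tail -3
```

```text
t: 5.88
position: [0.4262, 0.0271, 0.2823]
ee_rot: [0.947, 1.435, -0.665]
wrist_force: [1.8, -0.2, -0.2]
width: 0.0003
t 5.8833 q [-0.408  0.578 -0.822  2.306  1.087  2.027  0.005] x [0.426 0.027 0.282] F [ 1.79  -0.236 -0.208]
err to target [ 0.014  0.045 -0.152]
(4, array([ 3.918,  0.567, -0.496]), array([-0.04 , -0.023, -0.037]))
```

```bash
python3 -m jog '[{"x":3,"y":0.45,"z":-0.4,"ax":-0.03,"ay":-0.018,"az":-0.028,"jaw":0},{"x":3,"y":0.45,"z":-0.4,"ax":-0.03,"ay":-0.018,"az":-0.028,"jaw":0},{"x":3,"y":0.45,"z":-0.4,"ax":-0.03,"ay":-0.018,"az":-0.028,"jaw":0},{"x":3,"y":0.45,"z":-0.4,"ax":-0.03,"ay":-0.018,"az":-0.028,"jaw":0},{"x":0,"y":0,"z":0,"ax":0,"ay":0,"az":0,"jaw":0}]'
python3 nxt.py pre|tail -3
python3 - <<'E'
from h import *
for n in("top","scene"):
    p,d=camera(n);cv2.imwrite(f"pics/{n}1.png",cv2.resize(p[(150 if n=="top" else 40):350,140:500,::-1],None,fx=2,fy=2,interpolation=3))
E
```

```text
t: 6.3
position: [0.4364, 0.0635, 0.161]
ee_rot: [0.74, 1.463, -0.689]
wrist_force: [-0.5, 0.3, -0.3]
width: 0.0007
t 6.3 q [-0.606  0.92  -0.649  2.288  1.169  2.027 -0.174] x [0.436 0.063 0.161] F [-0.481  0.252 -0.303]
err to target [ 0.003  0.008 -0.031]
(1, array([ 3.129,  0.723, -0.378]), array([-0.042, -0.025, -0.023]))
```

View pics/top1.png

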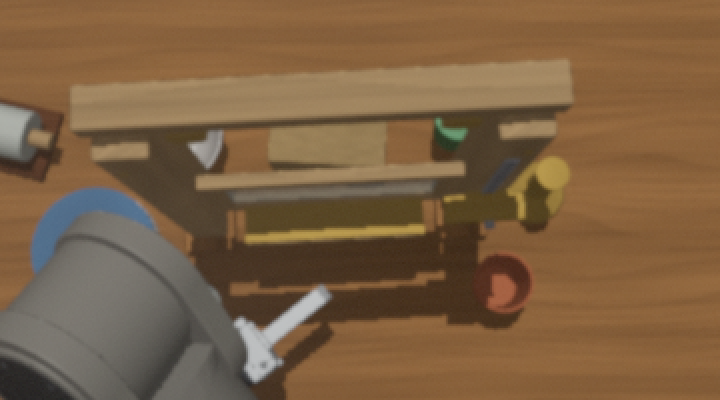

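The shut fingers (tip at px 325,292) point at the lip from the front left. The arm hides the goblet in this view, so I'll check it in the scene view.

View pics/scene1.png

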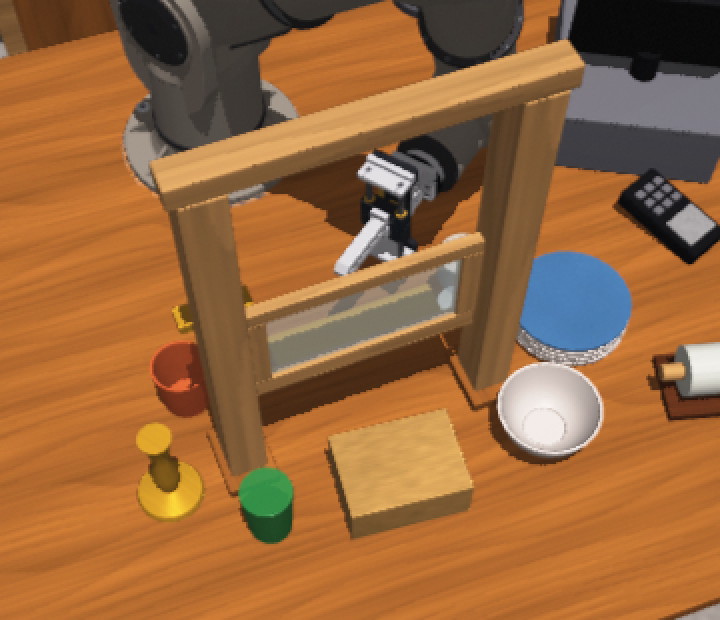

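The scene view shows the goblet upright behind the glass (px 450,265) and clear of the hand. Now I'll lower slightly and slide in under the lip.

```bash
python3 -m jog '[{"x":3.1,"y":0.7,"z":-0.4,"ax":-0.042,"ay":-0.025,"az":-0.023,"jaw":0},{"x":0,"y":0,"z":0,"ax":0,"ay":0,"az":0,"jaw":0}]'
python3 nxt.py con|tail -3
```

```text
t: 6.57
position: [0.4404, 0.0701, 0.1337]
ee_rot: [0.689, 1.457, -0.68]
wrist_force: [-0.1, -0.8, -0.0]
width: 0.0006
t 6.5667 q [-0.646  0.998 -0.603  2.276  1.203  2.028 -0.212] x [0.44  0.07  0.134] F [-0.098 -0.808 -0.015]
err to target [ 0.077 -0.09  -0.004]
(3, array([0.125, 0.037, 3.942]), array([-0.001,  0.   , -0.002]))
```

```bash
python3 -m jog '[{"x":0.1,"y":0,"z":2.5,"ax":0,"ay":0,"az":0,"jaw":0},{"x":0.1,"y":0,"z":2.5,"ax":0,"ay":0,"az":0,"jaw":0},{"x":0,"y":0,"z":2.5,"ax":0,"ay":0,"az":0,"jaw":0},{"x":0,"y":0,"z":0,"ax":0,"ay":0,"az":0,"jaw":0}]'
python3 nxt.py con|tail -3
```

```text
t: 6.9
position: [0.49, 0.0081, 0.1383]
ee_rot: [0.697, 1.449, -0.681]
wrist_force: [0.2, -0.0, 0.4]
width: 0.0004
t 6.9 q [-0.524  0.963 -0.525  2.319  1.368  1.98  -0.159] x [0.49  0.008 0.138] F [ 0.244 -0.027  0.413]
err to target [ 0.027 -0.028 -0.008]
(1, array([0.844, 0.297, 3.884]), array([-0.012,  0.004, -0.013]))
```

```bash
python3 -m jog '[{"x":0.4,"y":0.1,"z":2,"ax":-0.006,"ay":0.002,"az":-0.006,"jaw":0},{"x":0.4,"y":0.1,"z":1.9,"ax":-0.006,"ay":0.002,"az":-0.006,"jaw":0},{"x":0,"y":0,"z":0,"ax":0,"ay":0,"az":0,"jaw":0},{"x":0,"y":0,"z":0,"ax":0,"ay":0,"az":0,"jaw":0}]'
python3 nxt.py con|tail -3
```

```text
t: 7.23
position: [0.5152, -0.0174, 0.129]
ee_rot: [0.68, 1.463, -0.678]
wrist_force: [0.1, 1.0, -0.2]
width: 0.0005
t 7.2333 q [-0.473  0.969 -0.478  2.327  1.469  1.949 -0.129] x [ 0.515 -0.017  0.129] F [ 0.114  1.01  -0.188]
err to target [ 0.002 -0.003  0.001]
(1, array([-0.097, -0.028,  0.311]), array([ 0.003, -0.002, -0.001]))
```

```bash
python3 -m jog '[{"x":-0.5,"y":0,"z":0,"ax":0,"ay":0,"az":0,"jaw":0},{"x":-0.5,"y":0,"z":0,"ax":0,"ay":0,"az":0,"jaw":0},{"x":-0.5,"y":0,"z":0,"ax":0,"ay":0,"az":0,"jaw":0},{"x":-0.4,"y":0,"z":0,"ax":0,"ay":0,"az":0,"jaw":0}]'
python3 -m jog '[{"x":-0.4,"y":0,"z":0,"ax":0,"ay":0,"az":0,"jaw":0},{"x":-0.4,"y":0,"z":0,"ax":0,"ay":0,"az":0,"jaw":0},{"x":-0.4,"y":0,"z":0,"ax":0,"ay":0,"az":0,"jaw":0},{"x":-0.4,"y":0,"z":0,"ax":0,"ay":0,"az":0,"jaw":0}]'
python3 -m jog '[{"x":-0.4,"y":0,"z":0,"ax":0,"ay":0,"az":0,"jaw":0},{"x":-0.4,"y":0,"z":0,"ax":0,"ay":0,"az":0,"jaw":0},{"x":-0.4,"y":0,"z":0,"ax":0,"ay":0,"az":0,"jaw":0},{"x":-0.4,"y":0,"z":0,"ax":0,"ay":0,"az":0,"jaw":0}]'
cat > lip.py <<'E'
from h import *
def m():
    p,d=camera("top");W=cloud("top",d).reshape(-1,3);P=p.reshape(-1,3).astype(int)
    y=W[:,1]
    def top(mask):
        z=W[mask,2];return round(float(np.median(z)),4) if len(z) else None,len(z)
    lx=.518-.04*(y-.046)
    a=(y>.06)&(y<.14)&(W[:,0]>lx-.02)&(W[:,0]<lx+.015)&(W[:,2]>.16)&(W[:,2]<.34)
    c=(y>-.155)&(y<-.085)&(W[:,0]>.503)&(W[:,0]<.523)&(W[:,2]>.27)&(W[:,2]<.31)
    return "lip top",top(a),"clip top",top(c)
print(m())
s=env.sense();print("tcp",np.round(s["position"],4),"F",np.round(s["wrist_force"],1),"t",s["t"])
E
python3 lip.py
```

```text
t: 7.57
position: [0.515, -0.0162, 0.146]
ee_rot: [0.675, 1.467, -0.678]
wrist_force: [-0.3, -0.5, 0.5]
width: 0.0003
t: 7.9
position: [0.5151, -0.0165, 0.1609]
ee_rot: [0.675, 1.468, -0.679]
wrist_force: [-2.5, 3.4, -4.6]
width: 0.0005
t: 8.23
position: [0.5152, -0.0168, 0.1772]
ee_rot: [0.675, 1.467, -0.68]
wrist_force: [-3.0, 3.9, -4.0]
width: -0.0
('lip top', (0.2028, 473), 'clip top', (0.2897, 277))
tcp [ 0.5152 -0.0169  0.178 ] F [-0.6  1.4 -2.2] t 8.2833
```

```bash
python3 -m jog '[{"x":-0.4,"y":0,"z":0,"ax":0,"ay":0,"az":0,"jaw":0},{"x":-0.4,"y":0,"z":0,"ax":0,"ay":0,"az":0,"jaw":0},{"x":-0.4,"y":0,"z":0,"ax":0,"ay":0,"az":0,"jaw":0},{"x":-0.4,"y":0,"z":0,"ax":0,"ay":0,"az":0,"jaw":0},{"x":-0.4,"y":0,"z":0,"ax":0,"ay":0,"az":0,"jaw":0}]'
python3 -m jog '[{"x":-0.4,"y":0,"z":0,"ax":0,"ay":0,"az":0,"jaw":0},{"x":-0.4,"y":0,"z":0,"ax":0,"ay":0,"az":0,"jaw":0},{"x":-0.4,"y":0,"z":0,"ax":0,"ay":0,"az":0,"jaw":0},{"x":-0.4,"y":0,"z":0,"ax":0,"ay":0,"az":0,"jaw":0},{"x":-0.4,"y":0,"z":0,"ax":0,"ay":0,"az":0,"jaw":0}]'
python3 -m jog '[{"x":-0.4,"y":0,"z":0,"ax":0,"ay":0,"az":0,"jaw":0},{"x":-0.4,"y":0,"z":0,"ax":0,"ay":0,"az":0,"jaw":0},{"x":-0.4,"y":0,"z":0,"ax":0,"ay":0,"az":0,"jaw":0},{"x":-0.4,"y":0,"z":0,"ax":0,"ay":0,"az":0,"jaw":0}]'
python3 lip.py; python3 nxt.py | tail -1; python3 -c "
from h import *;print(np.round(env.sense()['q'],3))"
```

```text
t: 8.7
position: [0.5153, -0.0169, 0.1973]
ee_rot: [0.675, 1.467, -0.68]
wrist_force: [-2.0, 2.7, -4.9]
width: 0.0005
t: 9.12
position: [0.5153, -0.0169, 0.2173]
ee_rot: [0.675, 1.467, -0.68]
wrist_force: [-3.8, 1.4, -4.4]
width: 0.0004
t: 9.45
position: [0.5154, -0.0169, 0.2333]
ee_rot: [0.675, 1.467, -0.68]
wrist_force: [-3.4, 0.9, -5.4]
width: 0.0005
('lip top', (0.2591, 527), 'clip top', (0.2901, 280))
tcp [ 0.5155 -0.0169  0.2341] F [-1.  -0.5 -2.9] t 9.5
pre [-0.913  0.927 -0.314  2.287  1.142  1.78  -0.146] high [array([-0.787,  0.352, -0.517,  2.298,  1.121,  1.984,  0.388])]
[-0.44   0.701 -0.545  2.381  1.439  1.926  0.086]
```

```bash
python3 -m jog '[{"x":-0.4,"y":0,"z":0,"ax":0,"ay":0,"az":0,"jaw":0},{"x":-0.4,"y":0,"z":0,"ax":0,"ay":0,"az":0,"jaw":0},{"x":-0.4,"y":0,"z":0,"ax":0,"ay":0,"az":0,"jaw":0},{"x":-0.4,"y":0,"z":0,"ax":0,"ay":0,"az":0,"jaw":0},{"x":-0.4,"y":0,"z":0,"ax":0,"ay":0,"az":0,"jaw":0}]'
python3 -m jog '[{"x":-0.3,"y":0,"z":0,"ax":0,"ay":0,"az":0,"jaw":0},{"x":-0.3,"y":0,"z":0,"ax":0,"ay":0,"az":0,"jaw":0},{"x":-0.2,"y":0,"z":0,"ax":0,"ay":0,"az":0,"jaw":0},{"x":-0.1,"y":0,"z":0,"ax":0,"ay":0,"az":0,"jaw":0},{"x":0,"y":0,"z":0,"ax":0,"ay":0,"az":0,"jaw":0}]'
python3 lip.py;python3 lip.py
```

```text
t: 9.92
position: [0.5155, -0.0169, 0.2533]
ee_rot: [0.675, 1.467, -0.68]
wrist_force: [-2.4, -0.3, -4.4]
width: 0.0004
t: 10.33
position: [0.5157, -0.0168, 0.2624]
ee_rot: [0.675, 1.466, -0.679]
wrist_force: [-0.3, -0.4, -0.7]
width: 0.0008
('lip top', (0.2881, 541), 'clip top', (0.2898, 279))
tcp [ 0.5158 -0.0167  0.2623] F [ 0.2  0.5 -0. ] t 10.3833
('lip top', (0.288, 543), 'clip top', (0.2901, 279))
tcp [ 0.5158 -0.0167  0.2622] F [-0.3  0.4  0.2] t 10.4333
```

```bash
python3 -m jog '[{"x":-0.2,"y":0,"z":0,"ax":0,"ay":0,"az":0,"jaw":0},{"x":0,"y":0,"z":0,"ax":0,"ay":0,"az":0,"jaw":0},{"x":0,"y":0,"z":0,"ax":0,"ay":0,"az":0,"jaw":0}]'
python3 -m jog '[{"x":0.5,"y":0,"z":0,"ax":0,"ay":0,"az":0,"jaw":0},{"x":0.7,"y":0,"z":0,"ax":0,"ay":0,"az":0,"jaw":0},{"x":0.8,"y":0,"z":0,"ax":0,"ay":0,"az":0,"jaw":0},{"x":0,"y":0,"z":0,"ax":0,"ay":0,"az":0,"jaw":0}]'
python3 -m jog '[{"x":0,"y":0,"z":-2.5,"ax":0,"ay":0,"az":0,"jaw":0},{"x":0,"y":0,"z":-2.5,"ax":0,"ay":0,"az":0,"jaw":0},{"x":0,"y":0,"z":-2.5,"ax":0,"ay":0,"az":0,"jaw":0},{"x":0,"y":0,"z":-2.5,"ax":0,"ay":0,"az":0,"jaw":0},{"x":0,"y":0,"z":0,"ax":0,"ay":0,"az":0,"jaw":0}]'
python3 lip.py
python3 - <<'E'
from h import *
P=[]
for n in("top","scene"):
    p,d=camera(n);P.append(cv2.resize(p[100:360,140:500,::-1],(400,289),interpolation=3))
    if n=="scene": W=cloud(n,d)
    for k in "pot candlestick parcel tumbler bowl goblet".split():
        b=boxes_of(n,k)[:1];print(n,k,b and np.round(b[0]["rect"]))
cv2.imwrite("pics/f.png",cv2.resize(np.hstack(P),None,fx=1,fy=1))
E
```

```text
t: 10.68
position: [0.5158, -0.0167, 0.264]
ee_rot: [0.675, 1.467, -0.679]
wrist_force: [2.2, -0.6, -2.3]
width: 0.0006
t: 11.02
position: [0.5154, -0.0168, 0.2423]
ee_rot: [0.674, 1.468, -0.681]
wrist_force: [0.5, 0.3, 0.8]
width: 0.0005
t: 11.43
position: [0.4495, 0.0631, 0.2434]
ee_rot: [0.673, 1.47, -0.676]
wrist_force: [-0.1, 0.1, -0.1]
width: 0.0005
('lip top', (0.2897, 548), 'clip top', (0.2899, 278))
tcp [0.4505 0.0616 0.2436] F [ 0.3 -0.3  0.9] t 11.4833
top pot [375. 280. 408. 306.]
top candlestick [394. 228. 426. 262.]
top parcel [274. 212. 332. 226.]
top tumbler [356. 210. 374. 221.]
top bowl [260. 240. 357. 264.]
top goblet [220. 288. 251. 313.]
scene pot [213. 208. 245. 250.]
scene candlestick [208. 253. 245. 302.]
scene parcel [305. 242. 375. 309.]
scene tumbler [260. 276. 285. 310.]
scene bowl [392. 222. 438. 272.]
scene goblet [360. 178. 375. 202.]
```

View pics/f.png

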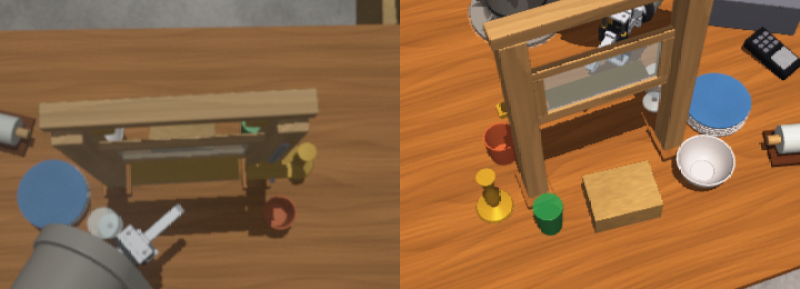

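Lip top is 0.2897 and clip top 0.2899. The goblet stands (left crop, px 105,222), the hand is clear, and the other things haven't moved. Handing in.

```bash
python3 -m jog '[{"x":0,"y":0,"z":-1,"ax":0,"ay":0,"az":0,"jaw":0},{"x":0,"y":0,"z":0,"ax":0,"ay":0,"az":0,"jaw":0},{"x":0,"y":0,"z":0,"ax":0,"ay":0,"az":0,"jaw":0}]'; python3 lip.py; python3 -c "
from bench import env;print(env.hand_in())"
```

```text
t: 12.43
position: [0.4442, 0.0679, 0.2441]
ee_rot: [0.674, 1.468, -0.679]
wrist_force: [1.1, 0.8, 0.1]
width: -0.0001
('lip top', (0.2899, 543), 'clip top', (0.2902, 280))
tcp [0.4443 0.0675 0.2442] F [-0.3 -0.3 -0. ] t 12.4833
the job is handed in; nothing more can be done
None
```

I opened the hatch window and handed the job in after about 12.5 s of the 45 s allowed; no verdict was reported. With the fingers shut under the lip, I pushed the sash up from 0.175 m (lip top) at about 5 cm/s. I then lowered the hand off the lip and drew it back clear.

- **Height:** my last check, from the top camera only, put the lip top at 0.2899 m and the clip top at 0.2902 m, well within the 8 mm allowed. The scene camera could not confirm it because the lip is hidden from there.
- **Clip:** its measured height stayed the same throughout, to within the measuring noise. I did not measure its sideways position again.
- **Force and contact:** wrist force stayed around 5 to 6 N while pushing and was near zero at the end, with nothing touching.
- **Bystanders:** in the last pictures all seven stood upright and looked unmoved. The detector boxes for the pot, candlestick, parcel and tumbler matched the start. I checked the plates by eye only.
- **Detector disagreements:** the top view's box for the bowl and the scene view's box for the goblet were plainly wrong. The pictures and the other camera's boxes showed both in place.

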